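# Cue a microphone for the line check

### The job

Cue the ball-headed microphone for the line check: press the mixer's talkback button fully down and let it come up again, then point down at the microphone with the fingertips about 3 cm above the middle of its ball head, and stay pointing for at least two seconds. Then push that microphone's fader fully up (away from the robot) with the fingertips and move clear; the three faders stand in the same left-to-right order as the three microphones. Touch none of the microphones, leave the other two faders as they are, and do not disturb, lift or carry anything else on the table.

Things in the scene. Friction and masses are not known exactly. Their poses are not given: they have to be found in the camera images.
- mixer: compact mixer, fixed: dark steel box 240 (x) by 246 mm (y), flat top panel 50 mm above the table. Origin: centre of its underside; its x points away from the robot ('up' for the faders), y to the robot's left. 13 mm tall knobs stand on the panel at x = 65 and 95 mm. Faders at y = +75 (left), +20 (middle), -35 mm (right); talkback button at x = -10, y = -87 mm
- talk (a joint): travel of the talkback push button, the only button on the mixer: 0 is up, 0.006 m is fully down; sprung, about 4 N to press fully, and it comes back up by itself
- talk_top (a point): centre of the top face of the talkback button (a grey cap 26 mm across in a black housing at the mixer's right end); it is pressed straight down
- fader_left (a joint): travel of the leftmost (+y) fader: 0 is the end near the robot (down), 0.06 m is fully up, the stop away from the robot; slides along the mixer's x axis with about 1.2 N of friction and stays where it is left
- fader_left_top (a point): centre of the top face of the leftmost (+y) fader's cap. The cap is a grey block 22 mm along the travel, 16 mm wide, its underside 3 mm and its top 22 mm above the mixer's top panel.
- fader_mid (a joint): travel of the middle fader: 0 is the end near the robot (down), 0.06 m is fully up, the stop away from the robot; slides along the mixer's x axis with about 1.2 N of friction and stays where it is left
- fader_mid_top (a point): centre of the top face of the middle fader's cap. The cap is a grey block 22 mm along the travel, 16 mm wide, its underside 3 mm and its top 22 mm above the mixer's top panel.
- fader_right (a joint): travel of the rightmost (-y, next to the button) fader: 0 is the end near the robot (down), 0.06 m is fully up, the stop away from the robot; slides along the mixer's x axis with about 1.2 N of friction and stays where it is left
- fader_right_top (a point): centre of the top face of the rightmost (-y, next to the button) fader's cap. The cap is a grey block 22 mm along the travel, 16 mm wide, its underside 3 mm and its top 22 mm above the mixer's top panel.
- mic_ball: the ball-headed microphone: free-standing, round foot 80 mm across, tapered body, mesh ball 52 mm in diameter as its head, 200 mm tall; origin: centre of its underside. The three microphones stand in a row from the robot's left (+y) to its right (-y), at least 85 mm apart in y, in any order, left of the mixer
- mic_ball_top (a point): highest point of the ball head of the ball-headed microphone, on its axis 200 mm above the table
- mic_pencil: slender pencil microphone, 22 mm across, 205 mm tall, on the same 80 mm round foot; origin at the centre of its underside
- mic_flat: flat box-shaped microphone, head 26 mm by 56 mm, 195 mm tall, on the same 80 mm round foot; origin at the centre of its underside
- mug: white mug, 76 mm across, 90 mm tall, handle to its +y (bystander); origin at the centre of its underside
- tape: black roll of tape lying flat, 80 mm across, 35 mm tall (bystander); origin at the centre of its underside
- slide: brass guitar slide, a tube 26 mm across, standing 60 mm tall (bystander); origin at the centre of its underside
- pedal: aluminium effect pedal 115 x 70 mm (x, y), 52 mm tall with its knobs (bystander); origin at the centre of its underside
- cowbell: dark steel cowbell standing mouth down, 84 mm wide, 118 mm tall (bystander); origin at the centre of its underside
- sticks: two wooden drumsticks banded together, lying along its x, about 345 mm long, 31 mm wide, 15 mm tall (bystander); origin at the centre of its underside
- metronome: wooden metronome, foot 50 x 100 mm, 140 mm tall (bystander); origin at the centre of its underside
Things that resemble listed ones, but are neither listed nor needed, are in the scene too. Leave any purple look-alike of the mic_ball alone.

How it is judged:
By the outcome, as a careful person would: the job done as asked, in the order asked, and still so for the second after the job is handed in, with the robot touching nothing.
It also fails if it takes over 53 s, if anything falls off the work surface, if the arm or the gripper's body presses on something with over 40 N, if the wrist force passes 120 N, or if a joint passes its speed limit or range.

### The arm

A 6-joint arm with a two-finger parallel gripper is mounted at the origin on the work surface. World frame = base frame: x ahead of the robot, y to its left, z up, the work surface at z = 0. Lengths are in m, angles in degrees, forces in N, time in s.
With the tool pointing down it reaches from about 0.4 to 0.825 m from the base axis. Payload 7 kg.
Tool frame: the origin (TCP) lies between the finger pads, 19 mm behind the fingertips; this is the grasp point; z points along the fingers, y is the line along which they close (so a half turn about z gives the same grasp; the last joint's range is limited). The gripper opens to 88 mm and grips with 3 to 60 N. Pads are 19 mm wide; open, the fingers measure 130 mm over their backs; the gripper's body (78 mm by 193 mm) begins 47 mm behind the grasp point.
Start: joints at [-59.009, 20.546, 0.682, 0, -70.136, -16.507], TCP at [0.169, -0.654, 0.245] pointing down, gripper open.
Joint ranges: [-176.03, 176.03], [-82.01, 121.73], [-58.28, 71.71], [-173.87, 95.51], [-174.79, -0.11], [-173.66, 173.66]. Speed limits (degrees/s): [136.94, 136.94, 172.46, 180, 180, 180].

### API

Orientations are given as [roll, pitch, yaw] about the fixed x, y, z axes, in that order (R = Rz(yaw) Ry(pitch) Rx(roll)).
In Python, from plant import ctrl, viewer gives the robot as it stands.
- The arm moves only by the tool servo_tool, never from a script. Its argument "rows" is a list of rows, each a list of 6 numbers: the shift along the world's x, y, z in mm, then the turn, a rotation vector about the world's x, y, z in degrees. A call has 1 to 5 rows; each row shifts and turns the commanded pose from where the row before left it; what a row does not reach is not made up. A row lasts 1/12 s, in which the tool goes at most 41.7 mm and 7.16 degrees, less where a joint would pass 70% of its speed; a pose out of reach is approached as far as the arm can. A call is refused whole if a number of a shift passes 41.7 or a number of a turn 7.16, either way. A call with a gripper value outside its range is refused whole. "fingers" is the finger opening in mm, from 0 to 87.6, set as the call begins (left out, the last holds). The fingers move at their own pace and stop on an object; the grip force is fixed at half the most. Time passes only in rows, so rows that do not move let the fingers close. It gives the time, the measured TCP pose, the force and the opening at its end, in the units of the state.
- ctrl.get_obs(): the state, without advancing time (a new reading comes with each control period).
- viewer.snapshot(name): name is "side" or "top"; returns (picture, depth): 420x560x3 uint8, red, green, blue; 420x560 float32, m along the optical axis (not along the pixel's ray), 0 where there is no reading.
- viewer.calibration(name): a dict with "fx", "fy", "cx", "cy" (pixels), "k1" (the pictures are not rectified: a ray, as slopes to the right and down, at radius r is drawn at 1 + k1 r^2 times it, then the intrinsics apply), "origin" and "rotation" of the camera in the world. Camera axes: x right, y up, looking along -z (the intrinsics and any distortion apply to the point x, -y, -z); pixel columns grow to the right and rows downward; lengths in m; the calibration is good to about 2 mm. A picture is of the moment at which its call begins. calibration takes no time and is no camera call.
- ctrl.close_job(): hands the job in, once; it reports no verdict.
The state is a dict: "clock": time; "joint_pos": joint angles; "qvel": joint speeds; "tau": joint torques, N m; "tool_pos": TCP position; "orientation": TCP orientation; "force": force on the tool from outside, world axes, zero at the start; "moment": the same for the moment, N m; "opening": finger opening in m.
Only numpy, scipy, OpenCV 4.12 (cv2) and the standard library are available. Lean on these libraries where they do the work, as an engineer would, in place of code of your own. Each camera call takes 0.05 s, during which the arm holds its last target. There are 200 camera calls.

## Working session

There is one attempt and no reset: what is moved stays moved. The work goes in short steps, Python scripts to look and compute and a tool call to move; the robot and the scene stay as the last step left them, time stands still between calls to the robot, and variables do not carry over. Pictures are saved under pics/ and viewed, on a budget of 10 in all, crops included, one or two more only if the job needs it, and the job is handed in when it is done.

Besides the shell and the picture viewer there is one more tool, called after ">>>" in YAML: its name, and indented under it one key for each argument. servo_tool: Moves the arm, as the interface text tells. Its arguments: {"type":"object","properties":{"rows":{"type":"array","items":{"type":"array","items":{"type":"number"}}},"fingers":{"type":"number"}},"required":["rows"]}

```bash
mkdir -p pics; cat > h.py <<'E'
import numpy as np, cv2
from plant import ctrl, viewer
def snap(n,f):
    p,d=viewer.snapshot(n); cv2.imwrite('pics/%s.png'%f,p[:,:,::-1]); np.savez('pics/%s.npz'%f,p=p,d=d); return p,d
def ray(n,u,v):
    c=viewer.calibration(n); K=np.array([[c['fx'],0,c['cx']],[0,c['fy'],c['cy']],[0,0,1.]])
    s=cv2.undistortPoints(np.array([[[u,v]]],float),K,np.array([c['k1'],0,0,0,0.]))[0,0]
    R=np.array(c['rotation']).reshape(3,3); return np.array(c['origin']),R@np.array([s[0],-s[1],-1.])
def onz(n,u,v,z):
    o,r=ray(n,u,v); return o+r*(z-o[2])/r[2]
def cloud(n,d):
    c=viewer.calibration(n); K=np.array([[c['fx'],0,c['cx']],[0,c['fy'],c['cy']],[0,0,1.]])
    H,W=d.shape; g=np.stack(np.meshgrid(np.arange(W),np.arange(H)),-1).reshape(-1,1,2).astype(float)
    s=cv2.undistortPoints(g,K,np.array([c['k1'],0,0,0,0.])).reshape(-1,2)
    R=np.array(c['rotation']).reshape(3,3)
    P=(np.c_[s[:,0],-s[:,1],-np.ones(len(s))]*d.reshape(-1,1))@R.T+np.array(c['origin'])
    P[d.reshape(-1)==0]=np.nan; return P.reshape(H,W,3)
E
python3 - <<'E'
from h import *
for n in('top','side'):
    snap(n,n+'0'); print(viewer.calibration(n))
print(ctrl.get_obs())
E
```

```text
{'fx': 533.346475328221, 'fy': 533.346475328221, 'cx': 270.0790451720397, 'cy': 209.46910447109437, 'k1': 0.03375073362278704, 'origin': array([0.42173179, 0.05251055, 1.49015242]), 'rotation': array([  5.96424997,  -0.59924935, -90.50342722])}
{'fx': 470.16927295657706, 'fy': 470.16927295657706, 'cx': 272.4576403757862, 'cy': 203.43480998380957, 'k1': 0.040265694243794725, 'origin': array([0.03690841, 0.63247187, 0.88312842]), 'rotation': array([  47.35478697,   -0.80846831, -138.54130429])}
{'clock': 0.1, 'joint_pos': array([-5.90081615e+01,  2.05876801e+01,  6.37972090e-01, -1.62413544e-02,
       -7.01376747e+01, -1.65088586e+01]), 'qvel': array([-0.00577932,  0.00592632,  0.06764532,  0.11646933, -0.01627269,
        0.05673039]), 'tau': array([-5.32762977e-03, -5.84162164e+01,  2.93751061e+01,  7.01568782e+00,
        1.01226254e-02, -6.17470278e-05]), 'tool_pos': array([ 0.16869088, -0.65314132,  0.24450915]), 'orientation': array([ 1.79911881e+02, -1.01937906e-02, -1.65522542e+02]), 'force': array([ 0.36603618, -0.73662467,  0.49913878]), 'moment': array([-0.03324455,  0.03975148, -0.01281329]), 'opening': 0.08774254066105028}
```

View pics/top0.png

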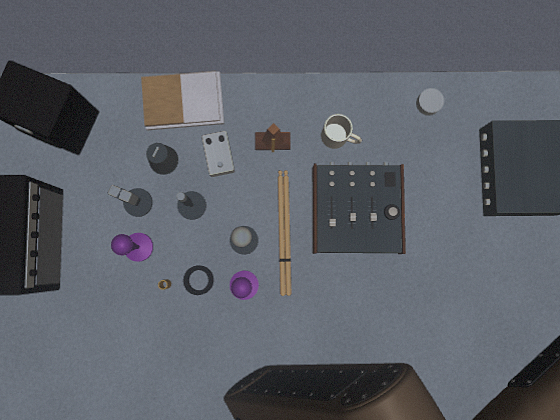

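View pics/side0.png

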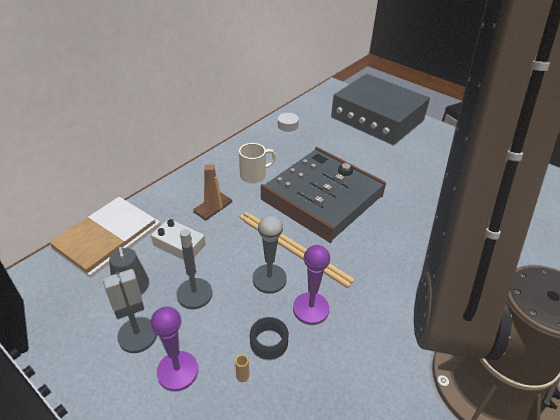

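The left-to-right order is flat (137,200), pencil (190,203), then ball (243,238), so the ball mic belongs to the right fader at about (374,217). The button is at (392,212). The purple mics are look-alikes. Next I'll measure these points.

```bash
sed -i "s/^import numpy.*/import numpy as np, cv2\nfrom scipy.spatial.transform import Rotation as Rot/; s/R=np.array(c\['rotation'\]).reshape(3,3)/R=Rot.from_euler('xyz',c['rotation'],degrees=True).as_matrix()/" h.py
python3 - <<'E'
from h import *
f=lambda n:(lambda z:(z['p'],z['d']))(np.load('pics/%s0.npz'%n))
np.set_printoptions(precision=4,suppress=True)
p,d=f('top'); C=cloud('top',d)
print('table',np.nanmedian(C[300:340,330:400,2]))
# ball: high points near
m=(C[...,2]>.16)&(C[...,2]<.22); n,l,s,c=cv2.connectedComponentsWithStats(m.astype(np.uint8))
for i in range(1,n):
    if s[i,4]>15:
        q=C[l==i]; print(s[i],c[i],'mean',q.mean(0),'max z',q[:,2].max(), 'rgb',p[l==i].mean(0))
# mixer corners, panel z .05
m=(abs(C[...,2]-.05)<.008); m[:, :300]=0; m[:,415:]=0; m[:155]=0; m[265:]=0
cn=max(cv2.findContours(m.astype(np.uint8),0,1)[0],key=cv2.contourArea); r=cv2.minAreaRect(cn); b=cv2.boxPoints(r)
P=np.array([onz('top',u,v,.05) for u,v in b]); print('mixer corners\n',P,'centre',P.mean(0),'sides',np.linalg.norm(np.diff(P,axis=0),axis=1))
# bright caps
g=p.min(2); m=(g>100); m[:190]=0; m[232:]=0; m[:,:318]=0; m[:,402:]=0
n,l,s,c=cv2.connectedComponentsWithStats(m.astype(np.uint8))
for i in range(1,n):
    if s[i,4]>5: print(s[i],c[i],onz('top',*c[i],.072),'depth z',np.nanmedian(C[l==i][:,2]))
im=cv2.resize(p[155:262,305:412],None,fx=5,fy=5,interpolation=2); cv2.imwrite('pics/mix.png',im[:,:,::-1])
E
```

```text
table 0.0007754692423755927
[ 4 60 16 23 99] [10.9697 69.7677] mean [0.9004 0.6642 0.2179] max z 0.21999375583315817 rgb [29.9798 29.1111 30.3131]
[20 65 15 15 64] [26.5938 71.1094] mean [0.8972 0.6269 0.2179] max z 0.2199888341672418 rgb [26.9844 26.4375 28.0625]
[36 71 13 13 48] [41.3125 76.7917] mean [0.883  0.5913 0.218 ] max z 0.21999361978312693 rgb [28.9375 28.1042 29.6667]
[14 76  5  9 19] [15.2105 80.5789] mean [0.8734 0.6531 0.2182] max z 0.21994228307640018 rgb [26.7895 28.     28.2105]
[  0  77  33  32 189] [13.5556 93.4974] mean [0.8413 0.6559 0.2183] max z 0.21998946030980848 rgb [29.0529 28.3598 29.582 ]
[   0   81   80   62 1319] [ 51.9219 113.6861] mean [0.7958 0.5693 0.2024] max z 0.21999678007382983 rgb [26.7528 26.6224 28.0644]
[19 95 13 18 77] [ 24.8961 103.8701] mean [0.8155 0.6281 0.2185] max z 0.2199977799557633 rgb [29.8442 29.3896 30.6753]
[  6 108  10   8  30] [ 10.3    111.5333] mean [0.7966 0.662  0.2185] max z 0.21996116951511846 rgb [30.3333 29.0667 31.0667]
[  24  177   18  118 1267] [ 33.0474 236.2897] mean [0.4971 0.6077 0.1946] max z 0.2199975634123
[... 670 characters left out ...]
09.044 ]
[223 365  52  35 203] [248.4236 377.2808] mean [0.1604 0.0921 0.1969] max z 0.2199490383494418 rgb [43.6158 44.9803 47.8325]
mixer corners
 [[ 0.6964 -0.0853  0.05  ]
 [ 0.6945 -0.3347  0.05  ]
 [ 0.4514 -0.3262  0.05  ]
 [ 0.4533 -0.0811  0.05  ]] centre [ 0.5739 -0.2068  0.05  ] sides [0.2494 0.2432 0.2451]
[389 207   9   9  60] [392.6333 211.2   ] [ 0.5626 -0.2913  0.072 ] depth z 0.0728140529278839
[350 213   6   8  44] [352.7273 216.6364] [ 0.5488 -0.1843  0.072 ] depth z 0.0725829402028606
[371 213   6   8  47] [373.4468 216.5745] [ 0.5486 -0.2397  0.072 ] depth z 0.07383698947628548
[329 219   7   7  43] [332.4186 222.    ] [ 0.5349 -0.1297  0.072 ] depth z 0.0724313659046878
```

View pics/mix.png

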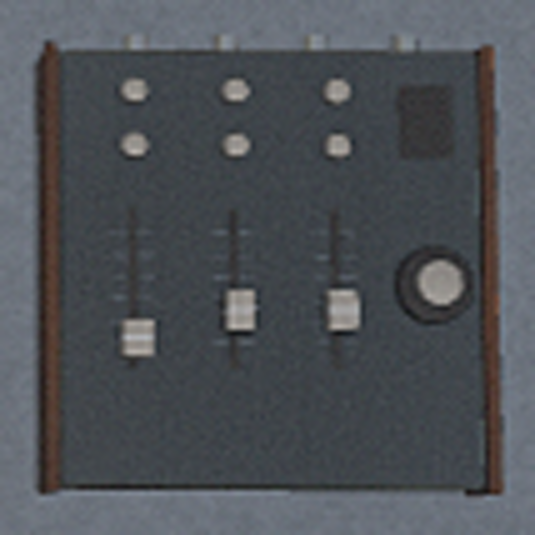

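The measurements agree with the given sizes: fader spacing is 55 mm, and the button is at (0.5626, −0.2913) with its top at about 0.073. The ball mic is at about (0.493, 0.109), and it is the rightmost mic. I'll move above the button with the fingers closed.

>>> servo_tool:
  fingers: 0
  rows:
    - [26.3, 24.1, 0, 0, 0, -0.97]
    - [26.3, 24.1, 0, 0, 0, -0.97]
    - [26.3, 24.1, 0, 0, 0, -0.97]
    - [26.3, 24.1, 0, 0, 0, -0.97]
    - [26.3, 24.1, 0, 0, 0, -0.97]

```text
clock: 0.52
tool_pos: [0.3011, -0.5316, 0.245]
orientation: [180.0, -0.0, -170.4]
force: [0.6, -0.9, 1.3]
opening: 0.06
```

>>> servo_tool:
  rows:
    - [26.3, 24.1, 0, 0, 0, -0.97]
    - [26.3, 24.1, 0, 0, 0, -0.97]
    - [26.3, 24.1, 0, 0, 0, -0.97]
    - [26.3, 24.1, 0, 0, 0, -0.97]
    - [26.3, 24.1, 0, 0, 0, -0.97]

```text
clock: 0.93
tool_pos: [0.4327, -0.411, 0.2451]
orientation: [180.0, -0.0, -175.3]
force: [0.6, -0.5, 0.4]
opening: 0.0267
```

>>> servo_tool:
  rows:
    - [26.3, 24.1, 0, 0, 0, -0.97]
    - [26.3, 24.1, 0, 0, 0, -0.97]
    - [26.3, 24.1, 0, 0, 0, -0.97]
    - [26.3, 24.1, 0, 0, 0, -0.97]
    - [26.3, 24.1, 0, 0, 0, -0.97]

```text
clock: 1.35
tool_pos: [0.5642, -0.2905, 0.2451]
orientation: [180.0, -0.0, 179.9]
force: [1.1, -0.2, 0.7]
opening: 0.0007
```

>>> servo_tool:
  rows:
    - [0, 0, 0, 0, 0, 0]
    - [0, 0, 0, 0, 0, 0]
    - [0, 0, 0, 0, 0, 0]

```text
clock: 1.6
tool_pos: [0.5631, -0.2917, 0.2448]
orientation: [180.0, -0.1, 180.0]
force: [-0.3, 0.3, 0.1]
opening: 0.0005
```

>>> servo_tool:
  rows:
    - [0, 0, -28, 0, 0, 0]
    - [0, 0, -28, 0, 0, 0]
    - [0, 0, -28, 0, 0, 0]
    - [0, 0, -28, 0, 0, 0]
    - [0, 0, -28, 0, 0, 0]

```text
clock: 2.02
tool_pos: [0.5621, -0.2932, 0.1045]
orientation: [-180.0, 0.0, 179.8]
force: [1.4, -0.2, 0.3]
opening: 0.0007
```

>>> servo_tool:
  rows:
    - [0, 0, 0, 0, 0, 0]
    - [0, 0, 0, 0, 0, 0]

```text
clock: 2.18
tool_pos: [0.5617, -0.2928, 0.1046]
orientation: [180.0, -0.2, 179.9]
force: [1.1, 0.7, 0.5]
opening: 0.0006
```

```bash
python3 - <<'E'
from h import *
p,d=snap('side','side1'); cv2.imwrite('pics/s1.png',cv2.resize(p[80:260,220:440],None,fx=3.3,fy=3.3)[:,:,::-1]); print(ctrl.get_obs()['tool_pos'])
E
```

```text
[ 0.56310815 -0.29305378  0.10632533]
```

View pics/s1.png

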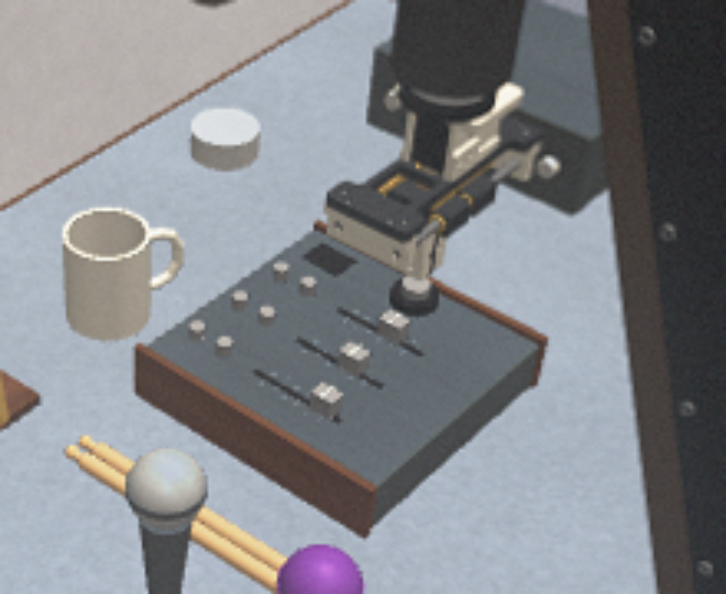

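The fingertips are right over the button cap at crop pixel (415,285). The right fader is at (393,322), clear of the fingers. I'll press in small steps and watch the force.

>>> servo_tool:
  rows:
    - [0, 1, -4, 0, 0, 0]
    - [0, 0, -4, 0, 0, 0]
    - [0, 0, -3, 0, 0, 0]
    - [0, 0, 0, 0, 0, 0]

```text
clock: 2.57
tool_pos: [0.5633, -0.291, 0.0945]
orientation: [180.0, 0.0, 179.9]
force: [-0.2, 0.1, -0.6]
opening: 0.0004
```

>>> servo_tool:
  rows:
    - [0, 0, -2, 0, 0, 0]
    - [0, 0, -2, 0, 0, 0]
    - [0, 0, 0, 0, 0, 0]

```text
clock: 2.82
tool_pos: [0.5635, -0.2911, 0.0903]
orientation: [-180.0, 0.0, 179.9]
force: [-0.6, 0.4, 0.9]
opening: 0.0006
```

>>> servo_tool:
  rows:
    - [0, 0, -1.5, 0, 0, 0]
    - [0, 0, -1.5, 0, 0, 0]
    - [0, 0, 0, 0, 0, 0]

```text
clock: 3.07
tool_pos: [0.5636, -0.2911, 0.0874]
orientation: [-180.0, 0.0, 179.9]
force: [0.4, 0.3, 1.8]
opening: -0.0001
```

>>> servo_tool:
  rows:
    - [0, 0, -1.5, 0, 0, 0]
    - [0, 0, 0, 0, 0, 0]
    - [0, 0, 0, 0, 0, 0]

```text
clock: 3.32
tool_pos: [0.5636, -0.2911, 0.086]
orientation: [-180.0, 0.0, 179.9]
force: [0.3, 1.4, 3.6]
opening: 0.0004
```

>>> servo_tool:
  rows:
    - [0, 0, -1, 0, 0, 0]
    - [0, 0, 0, 0, 0, 0]
    - [0, 0, 0, 0, 0, 0]

```text
clock: 3.57
tool_pos: [0.5636, -0.2911, 0.0851]
orientation: [-180.0, 0.0, 179.9]
force: [0.2, 1.8, 4.5]
opening: 0.0005
```

>>> servo_tool:
  rows:
    - [0, 0, -1, 0, 0, 0]
    - [0, 0, 0, 0, 0, 0]
    - [0, 0, 0, 0, 0, 0]

```text
clock: 3.82
tool_pos: [0.5636, -0.2911, 0.085]
orientation: [-180.0, 0.0, 180.0]
force: [-2.0, 2.2, 12.2]
opening: 0.0009
```

The button has bottomed: 12 N at tip height 0.066, about 6 mm down, against the 4 N spring. I'll release it and rise, then cross-check the ball position from both views.

>>> servo_tool:
  rows:
    - [0, 0, 10, 0, 0, 0]
    - [0, 0, 25, 0, 0, 0]
    - [0, 0, 40, 0, 0, 0]
    - [0, 0, 40, 0, 0, 0]
    - [0, 0, 40, 0, 0, 0]

```text
clock: 4.23
tool_pos: [0.5623, -0.2909, 0.2401]
orientation: [180.0, -0.1, 179.9]
force: [1.5, -0.3, 0.6]
opening: 0.0004
```

>>> servo_tool:
  rows:
    - [0, 0, 31, 0, 0, 0]
    - [0, 0, 0, 0, 0, 0]

```text
clock: 4.4
tool_pos: [0.5654, -0.2924, 0.278]
orientation: [-179.8, 0.6, 180.0]
force: [0.3, -0.1, 0.7]
opening: 0.0006
```

```bash
python3 - <<'E'
from h import *
np.set_printoptions(precision=4,suppress=True)
print('top', onz('top',241.2,236.5,.174))
z=np.load('pics/side0.npz'); p,C=z['p'],cloud('side',z['d'])
m=(np.hypot(C[...,0]-.493,C[...,1]-.109)<.045)&(C[...,2]>.155)
n,l,s,c=cv2.connectedComponentsWithStats(m.astype(np.uint8)); i=1+s[1:,4].argmax(); print(s[i],c[i])
q=C[l==i]; A=np.c_[2*q,np.ones(len(q))]; x=np.linalg.lstsq(A,(q**2).sum(1),rcond=None)[0]; print('sphere',x[:3],np.sqrt(x[3]+x[:3]@x[:3]), 'zmax',q[:,2].max(),'onz',onz('side',*c[i],.174))
z=np.load('pics/top0.npz'); C=cloud('top',z['d']); m=(np.hypot(C[...,0]-.493,C[...,1]-.109)<.03)&(C[...,2]>.17); q=C[m]
A=np.c_[2*q,np.ones(len(q))]; x=np.linalg.lstsq(A,(q**2).sum(1),rcond=None)[0]; print('sphere top',x[:3],np.sqrt(x[3]+x[:3]@x[:3]))
print(ctrl.get_obs()['tool_pos'])
E
```

```text
top [0.4926 0.1094 0.174 ]
[258 216  25  25 474] [269.8882 227.6308]
sphere [0.4923 0.1101 0.1754] 0.025060729961811058 zmax 0.20273464661398066 onz [0.4934 0.1088 0.174 ]
sphere top [0.4924 0.1092 0.1771] 0.024569396410708006
[ 0.5654 -0.2924  0.278 ]
```

Both views put the ball at (0.4926, 0.1095), within 1 mm. I'll move over it.

>>> servo_tool:
  rows:
    - [-6, 33, 0, 0, 0, 0]
    - [-6, 33, 0, 0, 0, 0]
    - [-6, 34, 0, 0, 0, 0]
    - [-6, 34, 0, 0, 0, 0]
    - [-6, 34, 0, 0, 0, 0]

```text
clock: 4.82
tool_pos: [0.5321, -0.1218, 0.2695]
orientation: [180.0, -0.1, 179.9]
force: [0.3, 0.7, -0.9]
opening: 0.0008
```

>>> servo_tool:
  rows:
    - [-6, 34, 0, 0, 0, 0]
    - [-6, 34, 0, 0, 0, 0]
    - [-6, 34, 0, 0, 0, 0]
    - [-6, 34, 0, 0, 0, 0]
    - [-6, 34, 0, 0, 0, 0]

```text
clock: 5.23
tool_pos: [0.5021, 0.0482, 0.2697]
orientation: [-180.0, -0.1, 179.9]
force: [0.0, 0.7, 0.4]
opening: 0.0006
```

>>> servo_tool:
  rows:
    - [-6, 34, 0, 0, 0, 0]
    - [-5, 29, 0, 0, 0, 0]
    - [0, 0, 0, 0, 0, 0]
    - [0, 0, 0, 0, 0, 0]
    - [0, 0, 0, 0, 0, 0]

```text
clock: 5.65
tool_pos: [0.4919, 0.1098, 0.2696]
orientation: [-180.0, -0.0, 180.0]
force: [0.4, -0.5, 0.5]
opening: 0.0002
```

Next I'll go down to TCP z 0.249 (tips at 0.230) and hold there for about 3 s.

>>> servo_tool:
  rows:
    - [0.5, 0, -8, 0, 0, 0]
    - [0, 0, -8, 0, 0, 0]
    - [0, 0, -4.5, 0, 0, 0]
    - [0, 0, 0, 0, 0, 0]
    - [0, 0, 0, 0, 0, 0]

```text
clock: 6.07
tool_pos: [0.4927, 0.1093, 0.2488]
orientation: [-180.0, -0.1, 179.9]
force: [0.2, 0.6, 0.4]
opening: 0.0003
```

>>> servo_tool:
  rows:
    - [0, 0, 0, 0, 0, 0]
    - [0, 0, 0, 0, 0, 0]
    - [0, 0, 0, 0, 0, 0]
    - [0, 0, 0, 0, 0, 0]
    - [0, 0, 0, 0, 0, 0]

```text
clock: 6.48
tool_pos: [0.4929, 0.11, 0.2496]
orientation: [180.0, 0.0, 179.9]
force: [-0.8, 0.4, 0.5]
opening: 0.0003
```

```bash
python3 - <<'E'
from h import *
p,d=snap('side','side2'); cv2.imwrite('pics/s2.png',cv2.resize(p[60:320,100:400],None,fx=2.2,fy=2.2)[:,:,::-1]); print(ctrl.get_obs()['tool_pos'])
E
```

```text
[0.49283655 0.11003382 0.24951806]
```

View pics/s2.png

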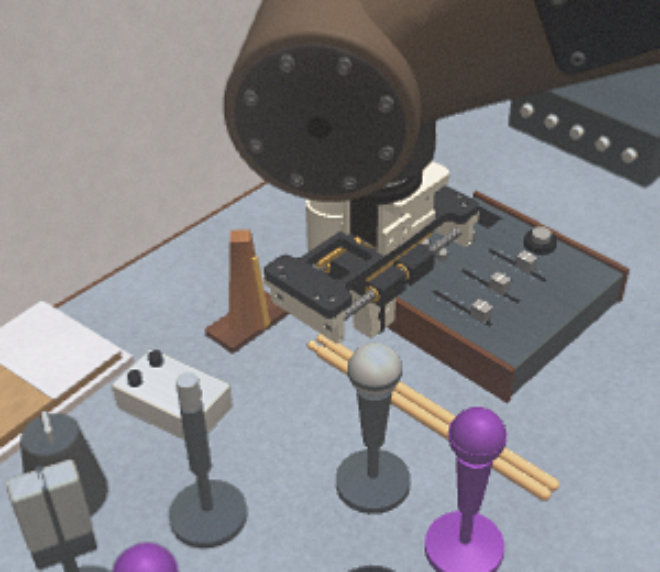

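>>> servo_tool:
  rows:
    - [0, 0, 0, 0, 0, 0]
    - [0, 0, 0, 0, 0, 0]
    - [0, 0, 0, 0, 0, 0]
    - [0, 0, 0, 0, 0, 0]
    - [0, 0, 0, 0, 0, 0]

```text
clock: 6.95
tool_pos: [0.4928, 0.11, 0.2494]
orientation: [-180.0, -0.0, 179.9]
force: [-0.3, 1.1, 0.3]
opening: 0.0006
```

>>> servo_tool:
  rows:
    - [0, 0, 0, 0, 0, 0]
    - [0, 0, 0, 0, 0, 0]
    - [0, 0, 0, 0, 0, 0]
    - [0, 0, 0, 0, 0, 0]
    - [0, 0, 0, 0, 0, 0]

```text
clock: 7.37
tool_pos: [0.4928, 0.11, 0.2494]
orientation: [-180.0, -0.0, 179.9]
force: [-0.1, -0.2, 0.4]
opening: -0.0
```

>>> servo_tool:
  rows:
    - [0, 0, 0, 0, 0, 0]
    - [0, 0, 0, 0, 0, 0]
    - [0, 0, 0, 0, 0, 0]
    - [0, 0, 0, 0, 0, 0]
    - [0, 0, 0, 0, 0, 0]

```text
clock: 7.78
tool_pos: [0.4928, 0.11, 0.2494]
orientation: [-180.0, -0.0, 179.9]
force: [0.5, -0.3, -0.7]
opening: 0.0007
```

>>> servo_tool:
  rows:
    - [0, 0, 0, 0, 0, 0]
    - [0, 0, 0, 0, 0, 0]
    - [0, 0, 0, 0, 0, 0]
    - [0, 0, 0, 0, 0, 0]
    - [0, 0, 0, 0, 0, 0]

```text
clock: 8.2
tool_pos: [0.4928, 0.11, 0.2494]
orientation: [180.0, 0.0, 179.9]
force: [-0.8, -0.6, -0.1]
opening: 0.0008
```

>>> servo_tool:
  rows:
    - [0, 0, 0, 0, 0, 0]
    - [0, 0, 0, 0, 0, 0]
    - [0, 0, 0, 0, 0, 0]
    - [0, 0, 0, 0, 0, 0]
    - [0, 0, 0, 0, 0, 0]

```text
clock: 8.62
tool_pos: [0.4928, 0.11, 0.2494]
orientation: [-180.0, 0.0, 179.9]
force: [0.3, 0.4, 1.0]
opening: -0.0
```

>>> servo_tool:
  rows:
    - [0, 0, 0, 0, 0, 0]
    - [0, 0, 0, 0, 0, 0]
    - [0, 0, 0, 0, 0, 0]
    - [0, 0, 0, 0, 0, 0]
    - [0, 0, 0, 0, 0, 0]

```text
clock: 9.03
tool_pos: [0.4928, 0.11, 0.2494]
orientation: [180.0, 0.0, 179.9]
force: [-1.2, -0.5, 0.9]
opening: 0.0004
```

The tips hang over the ball (tips at about (372,325), ball at (375,368) in the crop), the button is back up, and the hold has lasted about 3 s. Next I'll move up and across to just behind the right fader.

>>> servo_tool:
  rows:
    - [0, 0, 20, 0, 0, 0]
    - [2, -35, 0, 0, 0, 0]
    - [2, -35, 0, 0, 0, 0]
    - [2, -35, 0, 0, 0, 0]
    - [2, -35, 0, 0, 0, 0]

```text
clock: 9.45
tool_pos: [0.5007, -0.0312, 0.2696]
orientation: [180.0, 0.0, 180.0]
force: [0.8, 0.6, 0.5]
opening: 0.0005
```

>>> servo_tool:
  rows:
    - [2, -35, 0, 0, 0, 0]
    - [2, -35, 0, 0, 0, 0]
    - [2, -35, 0, 0, 0, 0]
    - [2, -35, 0, 0, 0, 0]
    - [2, -35, 0, 0, 0, 0]

```text
clock: 9.87
tool_pos: [0.5106, -0.2068, 0.2695]
orientation: [-180.0, 0.0, 179.9]
force: [0.6, 1.0, 0.5]
opening: 0.0002
```

>>> servo_tool:
  rows:
    - [2, -35, 0, 0, 0, 0]
    - [0, 0, -35, 0, 0, 0]
    - [0, 0, -35, 0, 0, 0]
    - [0, 0, -35, 0, 0, 0]
    - [0, 0, -35, 0, 0, 0]

```text
clock: 10.28
tool_pos: [0.5126, -0.2405, 0.1281]
orientation: [-180.0, 0.0, 179.9]
force: [0.2, 0.6, -0.3]
opening: 0.0003
```

>>> servo_tool:
  rows:
    - [0, 0, -20, 0, 0, 0]
    - [0, 0, 0, 0, 0, 0]
    - [0, 0, 0, 0, 0, 0]

```text
clock: 10.53
tool_pos: [0.5125, -0.2401, 0.1089]
orientation: [-180.0, -0.1, 179.9]
force: [0.4, 0.5, 0.3]
opening: 0.0006
```

```bash
python3 - <<'E'
from h import *
p,d=snap('side','side3'); cv2.imwrite('pics/s3.png',cv2.resize(p[100:250,240:420],None,fx=4,fy=4)[:,:,::-1]); print(ctrl.get_obs()['tool_pos'])
E
```

```text
[ 0.51357258 -0.24027791  0.11030563]
```

View pics/s3.png

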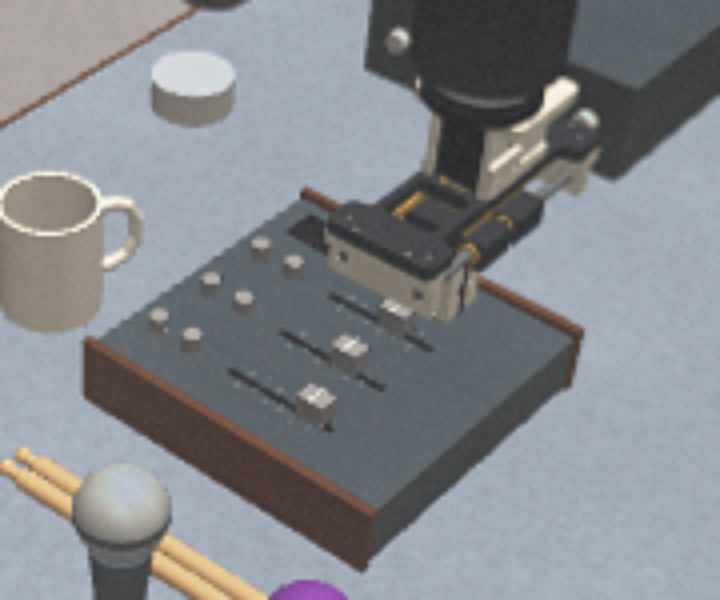

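The tips, at crop (450,310), are behind the right cap at (395,312) with a clear gap. I'll lower to tip z of about 0.060 and push.

>>> servo_tool:
  rows:
    - [0, 0, -15, 0, 0, 0]
    - [0, 0, -10, 0, 0, 0]
    - [0, 0, -5, 0, 0, 0]
    - [0, 0, 0, 0, 0, 0]

```text
clock: 10.92
tool_pos: [0.5126, -0.2399, 0.0793]
orientation: [180.0, -0.0, 179.9]
force: [0.3, 0.1, 1.0]
opening: 0.0
```

>>> servo_tool:
  rows:
    - [4, 0, 0, 0, 0, 0]
    - [4, 0, 0, 0, 0, 0]
    - [4, 0, 0, 0, 0, 0]
    - [4, 0, 0, 0, 0, 0]
    - [0, 0, 0, 0, 0, 0]

```text
clock: 11.33
tool_pos: [0.5298, -0.2401, 0.0797]
orientation: [-180.0, 0.0, 180.0]
force: [-0.7, 0.3, 0.8]
opening: 0.0005
```

>>> servo_tool:
  rows:
    - [5, 0, 0, 0, 0, 0]
    - [5, 0, 0, 0, 0, 0]
    - [5, 0, 0, 0, 0, 0]
    - [5, 0, 0, 0, 0, 0]
    - [5, 0, 0, 0, 0, 0]

```text
clock: 11.75
tool_pos: [0.5543, -0.2401, 0.0793]
orientation: [-180.0, -0.0, 179.9]
force: [-1.2, -1.3, 0.8]
opening: 0.0006
```

>>> servo_tool:
  rows:
    - [2, 0, 0, 0, 0, 0]
    - [2, 0, 0, 0, 0, 0]
    - [2, 0, 0, 0, 0, 0]
    - [1, 0, 0, 0, 0, 0]
    - [0, 0, 0, 0, 0, 0]

```text
clock: 12.17
tool_pos: [0.561, -0.24, 0.0793]
orientation: [180.0, 0.0, 179.9]
force: [-0.6, 0.1, -1.0]
opening: 0.0006
```

>>> servo_tool:
  rows:
    - [2, 0, 0, 0, 0, 0]
    - [1, 0, 0, 0, 0, 0]
    - [0, 0, 0, 0, 0, 0]

```text
clock: 12.42
tool_pos: [0.5639, -0.24, 0.0793]
orientation: [180.0, -0.0, 179.9]
force: [-0.3, -0.6, -0.6]
opening: 0.0006
```

>>> servo_tool:
  rows:
    - [2, 0, 0, 0, 0, 0]
    - [2, 0, 0, 0, 0, 0]
    - [0, 0, 0, 0, 0, 0]

```text
clock: 12.67
tool_pos: [0.5682, -0.24, 0.0793]
orientation: [-180.0, 0.0, 179.9]
force: [0.6, -1.0, -0.2]
opening: 0.0004
```

>>> servo_tool:
  rows:
    - [1.5, 0, 0, 0, 0, 0]
    - [0, 0, 0, 0, 0, 0]
    - [0, 0, 0, 0, 0, 0]

```text
clock: 12.92
tool_pos: [0.5696, -0.24, 0.0794]
orientation: [-180.0, 0.0, 179.9]
force: [-0.8, -1.0, -1.0]
opening: 0.0005
```

>>> servo_tool:
  rows:
    - [1.5, 0, 0, 0, 0, 0]
    - [0, 0, 0, 0, 0, 0]
    - [0, 0, 0, 0, 0, 0]

```text
clock: 13.17
tool_pos: [0.57, -0.24, 0.0793]
orientation: [180.0, -0.1, 179.9]
force: [-5.0, -0.1, 1.9]
opening: 0.0001
```

>>> servo_tool:
  rows:
    - [1, 0, 0, 0, 0, 0]
    - [0, 0, 0, 0, 0, 0]
    - [0, 0, 0, 0, 0, 0]

```text
clock: 13.42
tool_pos: [0.5701, -0.24, 0.0792]
orientation: [180.0, -0.2, 179.9]
force: [-8.0, 1.0, 6.0]
opening: 0.0002
```

>>> servo_tool:
  rows:
    - [-10, 0, 0, 0, 0, 0]
    - [-10, 0, 0, 0, 0, 0]
    - [0, 0, 30, 0, 0, 0]
    - [0, 0, 40, 0, 0, 0]
    - [0, 0, 40, 0, 0, 0]

```text
clock: 13.83
tool_pos: [0.5508, -0.2399, 0.19]
orientation: [180.0, -0.1, 179.9]
force: [1.7, -0.1, -0.0]
opening: 0.0004
```

>>> servo_tool:
  rows:
    - [0, 0, 40, 0, 0, 0]
    - [0, -40, 0, 0, 0, 0]
    - [0, -40, 0, 0, 0, 0]
    - [0, -40, 0, 0, 0, 0]
    - [0, -40, 0, 0, 0, 0]

```text
clock: 14.25
tool_pos: [0.5519, -0.4013, 0.2304]
orientation: [-180.0, 0.2, -180.0]
force: [2.0, 0.7, -0.0]
opening: 0.0001
```

>>> servo_tool:
  rows:
    - [-20, -36, 0, 0, 0, 0]
    - [-20, -36, 0, 0, 0, 0]
    - [-20, -36, 0, 0, 0, 0]
    - [0, 0, 0, 0, 0, 0]
    - [0, 0, 0, 0, 0, 0]

```text
clock: 14.67
tool_pos: [0.49, -0.51, 0.2289]
orientation: [-180.0, 0.0, 179.7]
force: [0.4, -0.2, 0.2]
opening: 0.0004
```

```bash
python3 - <<'E'
from h import *
np.set_printoptions(precision=4,suppress=True)
p,d=snap('top','top4'); C=cloud('top',d); p0=np.load('pics/top0.npz')['p']
g=p.min(2); m=(g>100); m[:190]=0; m[232:]=0; m[:,:318]=0; m[:,402:]=0
n,l,s,c=cv2.connectedComponentsWithStats(m.astype(np.uint8))
for i in range(1,n):
    if s[i,4]>5: print(s[i],c[i],onz('top',*c[i],.072),np.nanmedian(C[l==i][:,2]))
df=cv2.blur(cv2.absdiff(p,p0).max(2),(3,3))>35; df[:,:]=df; n,l,s,c=cv2.connectedComponentsWithStats(df.astype(np.uint8))
print('changed',[list(s[i]) for i in range(1,n) if s[i,4]>6]); print(ctrl.get_obs()['tool_pos'])
E
```

```text
[371 197   6   8  44] [373.2727 200.6364] [ 0.5914 -0.2404  0.072 ] 0.07259446058534558
[389 207   9   9  63] [392.6984 211.0635] [ 0.563  -0.2915  0.072 ] 0.07262171422408592
[350 213   6   8  48] [352.5 216.5] [ 0.5492 -0.1837  0.072 ] 0.07224478707487947
[329 219   7   7  45] [332.2667 222.    ] [ 0.5349 -0.1293  0.072 ] 0.07311992841241577
changed [[np.int32(241), np.int32(123), np.int32(319), np.int32(297), np.int32(29196)], [np.int32(370), np.int32(196), np.int32(7), np.int32(10), np.int32(63)], [np.int32(370), np.int32(212), np.int32(8), np.int32(10), np.int32(63)], [np.int32(472), np.int32(335), np.int32(88), np.int32(85), np.int32(3901)], [np.int32(272), np.int32(371), np.int32(4), np.int32(5), np.int32(7)], [np.int32(352), np.int32(370), np.int32(41), np.int32(45), np.int32(803)], [np.int32(212), np.int32(400), np.int32(22), np.int32(20), np.int32(255)]]
[ 0.4909 -0.5088  0.2292]
```

View pics/top4.png

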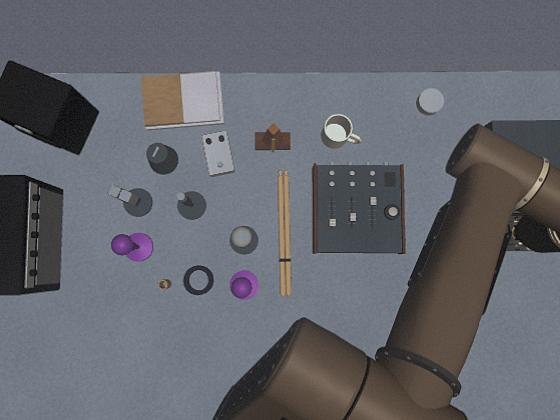

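The right fader is at (373,201), against its stop. The other two faders, the button and every other object are where they were, and the arm is clear.

```bash
python3 -c "
from plant import ctrl
print(ctrl.get_obs()['force'],ctrl.close_job())"
```

```text
the job is handed in; nothing more can be done
[-0.15066924  0.80953507 -1.46872868] None
```

The job is done and handed in at about 14.7 s, well under the 53 s limit; no verdict is reported.

- **Talkback button:** I pressed it about 6 mm to its stop, where the force jumped from about 4 N to 12 N. It came back up, and its top measured 0.073 m both before and after.
- **Pointing:** the fingertips were held at z = 0.230, 3 cm above the top of the ball head, for about 3 s. Both camera views put the ball at (0.493, 0.110), within 1 mm of each other.
- **Fader:** the ball-headed microphone is the rightmost of the three, so I pushed the right fader. The force rose to 8 N with no further movement, and its cap moved from x = 0.549 to 0.591, which agrees with where I expected its stop.

In the last top view the other two faders had moved less than 1 mm, and the only changes were the right fader's cap and the arm itself. The force was near zero with the arm clear. No check failed or disagreed, but in the last view the arm hid part of the amplifier on the right. No listed object was in the hidden area.

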